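# Show a dish of seals to the light panel

## Task

Pick up the closed dish with the yellow grip, lift it to the lit panel and hold it still there for three seconds for the seals to be checked: parallel to the panel, over the black corner marks (either end up), with its underside level with the tips of the four yellow-tipped posts, and never touching the panel or its posts. Then lay it gently, flat and right way up, in the middle of the green mat and let go. Leave the dish with the blue grip and everything else on the bench where they are.

Things in the scene. Friction and masses are not known exactly. Their poses are not given: they have to be found in the camera images.
- dish: closed flat dish of black seals, 110 (its x) x 80 (its y) x 14 mm, about 180 g, clear lid that does not come off, with an upright yellow grip on the lid. Origin: centre of its underside; z up out of the lid. The grip is a block 12 mm thick (x) x 44 mm wide (y), centred at x = -47 mm, y = 0, and reaches from z = 14 to 50 mm. It starts flat on the bench, left or right
- dish2: the same dish with a blue grip, same origin and axes; to be left alone
- view (a point): viewing pose: where the centre of the dish's underside belongs, 40 mm off the middle of the lit panel, level with the post tips, about 240 mm above the bench. z: the panel's outward normal, leaning towards the robot 28 to 42 degrees from vertical; x: up the panel's slope, the direction of the dish's 110 mm side (either way round); y: level. The panel's face is at z = -40 mm
- stand: fixed stand, foot 160 x 200 mm, origin on the bench under the panel's middle. It carries the tilted lit white panel, 240 (view x) x 200 (view y) x 18 mm, with black corner marks outlining the dish. Four posts, 10 mm thick, 40 mm long, yellow-tipped, stand square on the panel at view x = +-105, y = +-85 mm and end at view z = 0
- mat: green mat fixed to the bench, 190 (x) x 160 (y) x 4 mm. Origin: centre of its underside
- tub: white lidded tub, 100 mm across, 95 mm high; origin under its centre; leave alone
- cylinder_body: aluminium cylinder casting with a flange 50 x 70 mm, 72 mm high; origin under its centre; leave alone
- brush: brush lying on the bench at the right, along its x; leave alone
- union: small brass fitting, 26 mm square, 32 mm high; origin under its centre; leave alone
- tube: black tube with two steel nuts lying on the bench, 130 mm long (x), 24 mm high; origin under its centre; leave alone
Things that resemble listed ones, but are neither listed nor needed, are in the scene too. What is shaped like the dish but orange, red or turquoise is not meant.

How it is judged:
By the outcome, as a careful person would: the job done as asked, in the order asked, and still so for the second after the job is handed in, with the robot touching nothing.
It also fails if it takes over 54 s, if anything falls off the work surface, if the arm or the gripper's body presses on something with over 40 N, if the wrist force passes 120 N, or if a joint passes its speed limit or range.

## Robot

A 6-joint arm with a two-finger parallel gripper is mounted at the origin on the work surface. World frame = base frame: x ahead of the robot, y to its left, z up, the work surface at z = 0. Lengths are in mm, angles in rad, forces in N, time in s.
With the tool pointing down it reaches from about 400 to 925 mm from the base axis. Payload 12.5 kg.
Tool frame: the origin (TCP) lies on the centre line of the jaws, within the pads' length; the fingertips stand 25 mm ahead of it and the grasp point (between the pads) lies 6 mm ahead of it; z points along the fingers, y is the line along which they close (so a half turn about z gives the same grasp; the last joint's range is limited). The gripper opens to 95 mm and grips with 3 to 60 N. Pads are 20 mm wide; open, the fingers measure 119 mm over their backs; the gripper's body (75 mm by 180 mm) begins 59 mm behind the grasp point.
Start: joints at [1.051, 0.491, 1.559, -0, 1.092, -0.106], TCP at [251.292, 572.273, 239.661] pointing down, gripper open.
Joint ranges: [-3.1, 3.1], [-0.84, 2.19], [0.05, 2.79], [-1.13, 4.28], [0.06, 2.93], [-2.69, 2.69]. Speed limits (rad/s): [2.22, 2.22, 2.79, 3.14, 3.14, 3.14].

## Interface

Orientations are given as [roll, pitch, yaw] about the fixed x, y, z axes, in that order (R = Rz(yaw) Ry(pitch) Rx(roll)).
In Python, from bench import * gives the robot as it stands.
- The arm moves only by the tool play_rows, never from a script. Its arguments are lists of equal length, an entry for each row: "xyz": the shift along the world's x, y, z each as a share of 0.03 m, from -1 to 1, a list of three; "spin": the turn about the world's z as a share of 4 degrees, from -1 to 1; "hand": the opening, from 0 (shut) to 1 (fully open). A call has exactly 8 rows; each row shifts and turns the commanded pose from where the row before left it; what a row does not reach is not made up. A row lasts 1/12 s, in which the tool goes at most 41.7 mm and 7.16 degrees, less where a joint would pass 70% of its speed; a pose out of reach is approached as far as the arm can. A call with a number of a shift or a turn outside -1 to 1 is refused whole. A call with a gripper value outside its range is refused whole. The fingers move at their own pace and stop on an object; the grip force is fixed at half the most. Time passes only in rows, so rows that do not move let the fingers close, or fill a call up. It gives the time, the measured TCP pose, the force, the opening and the grip force at its end, in the units of the state.
- get_obs(): the state, without advancing time (a new reading comes with each control period).
- camera(name): name is "side" or "top" or "wrist"; returns (picture, depth): 400x640x3 uint8, red, green, blue; 400x640 float32, mm along the optical axis (not along the pixel's ray), 0 where there is no reading.
- get_calibration(name): a dict with "fx", "fy", "cx", "cy" (pixels), "position" and "attitude" of the camera in the world. Camera axes: x right, y up, looking along -z (the intrinsics and any distortion apply to the point x, -y, -z); pixel columns grow to the right and rows downward; lengths in mm; the calibration is good to about 2 mm. A picture is of the moment at which its call begins: read the wrist's pose just before it. get_calibration takes no time and is no camera call; for the wrist camera it gives the pose at the moment of the call.
- close_job(): hands the job in; it is judged then, once.
The state is a dict: "time": time; "qpos": joint angles; "dq": joint speeds; "effort": joint torques, N m; "eef_pos": TCP position; "orientation": TCP orientation; "force": force on the tool from outside, world axes, zero at the start; "moment": the same for the moment, N m; "finger_gap": finger opening in mm; "finger_force": force on a finger pad.
Only numpy, scipy, OpenCV 4.12 (cv2) and the standard library are available. Lean on these libraries where they do the work, as an engineer would, in place of code of your own. Each camera call takes 0.05 s, during which the arm holds its last target. There are 200 camera calls.

## Working session

There is one attempt and no reset: what is moved stays moved. The work goes in short steps, Python scripts to look and compute and a tool call to move; the robot and the scene stay as the last step left them, time stands still between calls to the robot, and variables do not carry over. Pictures are saved under pics/ and viewed, at most 10 in all, crops included, and the job is handed in when it is done.

Besides the shell and the picture viewer there is one more tool, called after "Request:" in YAML: its name, and indented under it one key for each argument. play_rows: Moves the arm, as the interface text tells. Its arguments: {"type":"object","properties":{"xyz":{"type":"array"},"spin":{"type":"array"},"hand":{"type":"array"}},"required":["xyz","spin","hand"]}

```bash
ls; mkdir -p pics; cat > h.py <<'E'
from bench import *
import numpy as np, cv2
from scipy.spatial.transform import Rotation as R
def look(n):
    k=get_calibration(n); p,d=camera(n); return p,d,k
def rot(k):
    a=np.array(k["attitude"],float)
    return a if a.shape==(3,3) else R.from_euler("xyz",a).as_matrix()
def pts(d,k):
    v,u=np.mgrid[0:400,0:640]
    c=np.stack([(u-k["cx"])/k["fx"]*d,-(v-k["cy"])/k["fy"]*d,-d],-1)
    return c@rot(k).T+np.array(k["position"])
E
python3 - <<'E'
from h import *
for n in("top","side"):
    p,d,k=look(n); print(n,k)
    cv2.imwrite(f"pics/{n}0.png",p[:,:,::-1]); np.savez(f"{n}0.npz",p=p,d=d,P=pts(d,k))
print(get_obs())
E
```

```text
pics
top {'fx': 474.29975141487495, 'fy': 474.29975141487495, 'cx': 318.1658664105001, 'cy': 209.93937726685266, 'position': array([ 339.18510199,  -91.42942687, 1436.21803795]), 'attitude': array([ 0.13947688,  0.00827877, -1.55020474])}
side {'fx': 400.8389151495111, 'fy': 400.8389151495111, 'cx': 319.7041561056372, 'cy': 203.6259210364594, 'position': array([ 287.02999797, -864.1256918 ,  994.12601224]), 'attitude': array([ 0.78402445,  0.01952921, -0.29976817])}
{'time': 0.1, 'qpos': array([ 1.05140754e+00,  4.91496091e-01,  1.55939422e+00,  4.01077161e-05,
        1.09173150e+00, -1.05607464e-01]), 'dq': array([-1.18675520e-03, -1.14268762e-03, -2.56384786e-03,  4.41014083e-05,
       -4.97297888e-04, -3.30611880e-04]), 'effort': array([ 1.28334534e-03, -6.13617539e+01, -2.58603770e+01,  6.93589565e-02,
        4.70251276e-02, -6.24450490e-05]), 'eef_pos': array([251.17220615, 572.09085894, 239.12019393]), 'orientation': array([-3.14057297e+00, -1.43860899e-04,  2.72779275e+00]), 'force': array([-0.21669666, -0.49733589, -0.04780583]), 'moment': array([ 0.01584737, -0.03898171, -0.01866815]), 'finger_force': 0.0, 'finger_gap': 94.58548559568256}
```

View pics/top0.png

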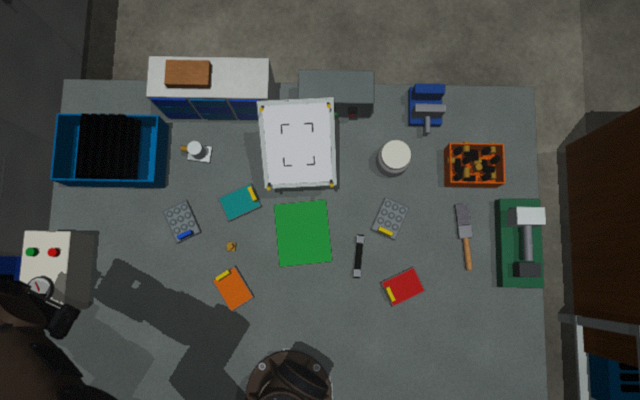

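View pics/side0.png

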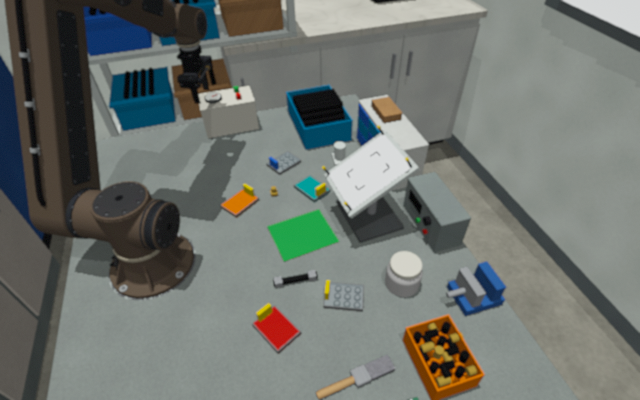

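```bash
cat > m.py <<'E'
from h import *
z=np.load("top0.npz"); p,d,P=z["p"],z["d"],z["P"]; hsv=cv2.cvtColor(p,cv2.COLOR_RGB2HSV)
z2=np.load("side0.npz"); p2,d2,P2=z2["p"],z2["d"],z2["P"]; hsv2=cv2.cvtColor(p2,cv2.COLOR_RGB2HSV)
def blobs(h,lo,hi,PP,mn):
    m=cv2.inRange(h,lo,hi); n,l,s,c=cv2.connectedComponentsWithStats(m)
    for i in range(1,n):
        if s[i,4]>=mn:
            q=PP[l==i]; print(s[i,4],c[i].round(1),"med",np.median(q,0).round(1),"lo",np.percentile(q,3,0).round(0),"hi",np.percentile(q,97,0).round(0))
print("yellow top");blobs(hsv,(22,150,90),(34,255,255),P,4)
print("yellow side");blobs(hsv2,(22,130,90),(34,255,255),P2,4)
print("green top");blobs(hsv,(50,150,60),(70,255,255),P,800)
print("green side");blobs(hsv2,(50,150,60),(70,255,255),P2,800)
# dish top: points 8..20 mm high near dish
def dish(PP,nm):
    m=(PP[...,2]>8)&(PP[...,2]<22)&(abs(PP[...,0]-430)<130)&(abs(PP[...,1]+290)<120)
    n,l,s,c=cv2.connectedComponentsWithStats(m.astype(np.uint8))
    for i in range(1,n):
        if s[i,4]>150:
            q=PP[l==i]; print(nm,s[i,4],q.mean(0).round(1),cv2.minAreaRect(q[:,:2].astype(np.float32)))
dish(P,"top");dish(P2,"side")
for nm,PP,h in(("top",P,hsv),("side",P2,hsv2)):
    m=((PP[...,2]>90)&(PP[...,2]<320)&(h[...,2]>150)&(h[...,1]<40)&(PP[...,0]>480)&(PP[...,0]<850)&(abs(PP[...,1]-20)<160)).astype(np.uint8)
    n,l,s,c=cv2.connectedComponentsWithStats(m); i=1+s[1:,4].argmax(); q=PP[l==i]
    for _ in range(4):
        c0=q.mean(0); nn=np.linalg.svd(q-c0,full_matrices=False)[2][2]; nn*=np.sign(nn[2]); q=q[abs((q-c0)@nn)<6]
    y=np.cross([0,0,1],nn); y/=np.linalg.norm(y)
    y=-y if y[1]<0 else y; x=np.cross(y,nn); 
    ab=np.c_[(q-c0)@x,(q-c0)@y]; r=cv2.minAreaRect(ab.astype(np.float32)); c1=c0+x*r[0][0]+y*r[0][1]
    print(nm,"panel",len(q),c0.round(1),"n",nn.round(4),"tilt",np.degrees(np.arccos(nn[2])),"yaw y",np.degrees(np.arctan2(y[1],y[0])),"x",x.round(3),r,"cen",c1.round(1),"view",(c1+40*nn).round(1), "ground z", np.median(PP[...,2]))
E
python3 m.py
```

```text
yellow top
9 [328.3 105.4] med [766.1 -98.  290.9] lo [ 762. -100.  288.] hi [768. -96. 298.]
10 [261.  108.5] med [754.3  70.5 290.2] lo [752.  67. 288.] hi [757.  73. 297.]
11 [331.1 184.6] med [ 584.3 -110.5  186.9] lo [ 580. -113.   58.] hi [ 607. -108.  192.]
56 [252.  193.5] med [579.  121.9  48.6] lo [562. 111.  13.] hi [597. 132.  55.]
11 [268.1 187.6] med [573.2  58.3 186. ] lo [568.  55.  54.] hi [595.  77. 194.]
62 [385.1 231. ] med [ 474.9 -273.5   49.3] lo [ 465. -292.   30.] hi [ 487. -255.   55.]
68 [222.3 274.9] med [337.6 198.4  49.2] lo [326. 181.  33.] hi [352. 215.  56.]
64 [389.8 293.6] med [ 293.5 -287.6   49.2] lo [ 277. -299.   27.] hi [ 313. -277.   56.]
yellow side
4 [378.5 127. ] med [749.4  70.6 289.6] lo [747.  68. 288.] hi [752.  73. 292.]
5 [406.6 158.8] med [761.4 -99.4 291.2] lo [ 758. -102.  289.] hi [763. -95. 294.]
7 [323.3 167.4] med [567.8  58.9 188. ] lo [564.  54. 184.] hi [570.  62. 190.]
79 [320.5 189.1] med [574.8 120.5  39.8] lo [558. 112.  15.] hi [591. 133.  52.]
73 [248.2 189.2] med [333.1 195.8  43.4] lo [320. 182.  24.] hi [345. 213.  
[... 1721 characters left out ...]
2441406), (76.54564666748047, 109.19959259033203), 25.829261779785156)
top panel 5953 [692.  -18.5 206.9] n [-0.4933 -0.0338  0.8692] tilt 29.632011387023464 yaw y 93.92048222113839 x [0.867 0.059 0.494] ((-3.60821533203125, 0.2758331298828125), (237.6763458251953, 196.49314880371094), 0.0002113929222105071) cen [688.9 -18.4 205.1] view [669.1 -19.8 239.9] ground z -1.3430706143143425
side panel 3289 [681.6 -28.5 203.9] n [-0.4857 -0.0289  0.8737] tilt 29.11322926174966 yaw y 93.4002458913964 x [0.872 0.052 0.487] ((2.3998184204101562, 11.763473510742188), (239.6571807861328, 204.61781311035156), 0.4778619408607483) cen [683.  -16.6 205.1] view [663.6 -17.8 240. ] ground z 1.4063859859545005
```

Request:
play_rows:
  xyz:
    - [0.75, -1, 0]
    - [0.75, -1, 0]
    - [0.75, -1, 0]
    - [0.75, -1, 0]
    - [0.75, -1, 0]
    - [0.75, -1, 0]
    - [0.75, -1, 0]
    - [0.75, -1, 0]
  spin: [0, 0, 0, 0, 0, 0, 0, 0]
  hand: [1, 1, 1, 1, 1, 1, 1, 1]

```text
time: 0.77
eef_pos: [432.0, 330.6, 239.5]
orientation: [-3.141, -0.0, 2.728]
force: [0.6, 0.7, 0.3]
finger_gap: 95.2
finger_force: 0.0
```

Request:
play_rows:
  xyz:
    - [0, -1, 0]
    - [0, -1, 0]
    - [0, -1, 0]
    - [0, -1, 0]
    - [0, -1, 0]
    - [0, -1, 0]
    - [0, -1, 0]
    - [0, -1, 0]
  spin: [0, 0, 0, 0, 0, 0, 0, 0]
  hand: [1, 1, 1, 1, 1, 1, 1, 1]

```text
time: 1.43
eef_pos: [430.9, 90.9, 239.6]
orientation: [3.142, -0.0, 2.728]
force: [-0.2, 0.3, 0.0]
finger_gap: 94.9
finger_force: 0.0
```

Request:
play_rows:
  xyz:
    - [0, -1, 0]
    - [0, -1, 0]
    - [0, -1, 0]
    - [0, -1, 0]
    - [0, -1, 0]
    - [0, -1, 0]
    - [0, -1, 0]
    - [0, -1, 0]
  spin: [0, 0, 0, 0, 0, 0, 0, 0]
  hand: [1, 1, 1, 1, 1, 1, 1, 1]

```text
time: 2.1
eef_pos: [430.9, -149.2, 239.6]
orientation: [3.141, -0.0, 2.728]
force: [-0.0, 0.7, -0.2]
finger_gap: 95.3
finger_force: 0.0
```

Request:
play_rows:
  xyz:
    - [0.3, -1, 0]
    - [0.3, -1, 0]
    - [0.3, -0.5, 0]
    - [0, 0, 0]
    - [0, 0, 0]
    - [0, 0, 0]
    - [0, 0, 0]
    - [0, 0, 0]
  spin: [0.3, 0, 0, 0, 0, 0, 0, 0]
  hand: [1, 1, 1, 1, 1, 1, 1, 1]

```text
time: 2.77
eef_pos: [458.1, -221.9, 239.8]
orientation: [3.141, -0.0, 2.75]
force: [-1.1, -0.8, 0.3]
finger_gap: 95.2
finger_force: 0.0
```

```bash
cat > w.py <<'E'
from h import *
import sys
p,d,k=look("wrist"); P=pts(d,k); cv2.imwrite(f"pics/w{sys.argv[1]}.png",p[:,:,::-1]); np.savez("w.npz",p=p,d=d,P=P)
o=get_obs(); print(o["eef_pos"].round(1),o["orientation"].round(3),k["position"],k["attitude"])
h=cv2.cvtColor(p,cv2.COLOR_RGB2HSV)
m=cv2.inRange(h,(20,120,80),(35,255,255)); n,l,s,c=cv2.connectedComponentsWithStats(m)
for i in range(1,n):
    if s[i,4]>60:
        q=P[(l==i)&(d>0)]; t=q[q[:,2]>46]; print(s[i,4],c[i].round(0),"med",np.median(q,0).round(1), "top",t.mean(0).round(1), cv2.minAreaRect(t[:,:2].astype(np.float32)) if len(t)>5 else "")
m=((P[...,2]>9)&(P[...,2]<20)&(d>0)).astype(np.uint8)
n,l,s,c=cv2.connectedComponentsWithStats(m)
for i in range(1,n):
    if s[i,4]>2000:
        q=P[l==i]; print("dish?",s[i,4],c[i].round(0),q.mean(0).round(1),cv2.minAreaRect(q[:,:2].astype(np.float32)))
E
python3 w.py 1
```

```text
[ 458.2 -222.   239.9] [3.142 0.    2.75 ] [ 387.16618367 -193.16873721  386.72318639] [-2.76632638e-01  5.84751867e-04  1.17896000e+00]
492 [191.  54.] med [ 295.6 -285.5   50.7] top [ 293.2 -289.1   51.1] ((294.50482177734375, -288.77044677734375), (43.25856399536133, 12.206430435180664), 26.773313522338867)
184 [634. 154.] med [564.5 111.1  24.1] top [nan nan nan] 
357 [279. 215.] med [ 475.2 -274.3   51.6] top [ 475.1 -274.5   51.7] ((475.4107666015625, -274.6726989746094), (41.300331115722656, 10.67723560333252), 65.96672821044922)
dish? 7248 [173.  95.] [ 316.8 -333.6   15.7] ((314.7510986328125, -331.57159423828125), (80.96894836425781, 111.09308624267578), 26.259122848510742)
dish? 4796 [283. 244.] [ 521.4 -294.3   15.7] ((518.92138671875, -293.7353210449219), (80.14816284179688, 111.25016021728516), 66.32891082763672)
dish? 4322 [551. 242.] [642.1   8.7  16.9] ((656.5863037109375, -14.791130065917969), (65.24627685546875, 186.25140380859375), 3.7248594760894775)w.py:9: RuntimeWarning: Mean of empty slice.
  q=P[(l==i)&(d>0)]; t=q[q[:,2]>46]; print(s[i,4],c[i].round(0),"med",np.median(q,0).round(1), "top",t.mean(0).round(1), cv2.minAreaRect(t[:,:2].astype(np.float32)) if len(t)>5 else "")
  ret = um.true_divide(
```

View pics/w1.png

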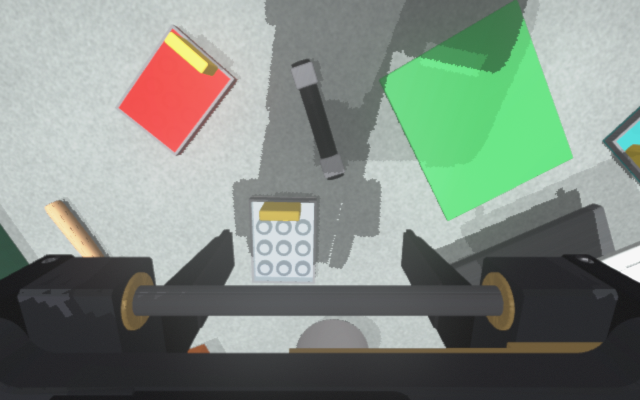

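Request:
play_rows:
  xyz:
    - [0.27, -0.87, -0.2]
    - [0.27, -0.87, -0.2]
    - [0, 0, -0.6]
    - [0, 0, -0.6]
    - [0, 0, -0.6]
    - [0, 0, -0.6]
    - [0, 0, -0.6]
    - [0, 0, -0.6]
  spin: [-0.3, 0, 0, 0, 0, 0, 0, 0]
  hand: [1, 1, 1, 1, 1, 1, 1, 1]

```text
time: 3.48
eef_pos: [474.5, -274.5, 119.1]
orientation: [3.142, 0.0, 2.728]
force: [0.3, 0.0, -0.8]
finger_gap: 95.2
finger_force: 0.0
```

Request:
play_rows:
  xyz:
    - [0, 0, -0.6]
    - [0, 0, -0.6]
    - [0, 0, -0.6]
    - [0, 0, -0.26]
    - [0, 0, 0]
    - [0, 0, 0]
    - [0, 0, 0]
    - [0, 0, 0]
  spin: [0, 0, 0, 0, 0, 0, 0, 0]
  hand: [1, 1, 1, 1, 1, 0.3, 0.2, 0.2]

```text
time: 4.15
eef_pos: [474.9, -275.1, 58.9]
orientation: [-3.141, 0.002, 2.728]
force: [0.3, -0.8, 0.4]
finger_gap: 80.4
finger_force: 0.0
```

Request:
play_rows:
  xyz:
    - [0, 0, 0]
    - [0, 0, 0]
    - [0, 0, 0]
    - [0, 0, 0]
    - [0, 0, 0]
    - [0, 0, 0]
    - [0, 0, 0]
    - [0, 0, 0]
  spin: [0, 0, 0, 0, 0, 0, 0, 0]
  hand: [0.2, 0.2, 0.2, 0.2, 0.2, 0.2, 0.2, 0.2]

```text
time: 4.82
eef_pos: [474.5, -274.9, 57.9]
orientation: [3.141, -0.0, 2.728]
force: [0.1, 1.4, 2.0]
finger_gap: 43.4
finger_force: 30.0
```

Request:
play_rows:
  xyz:
    - [0, 0, 0.3]
    - [0, 0, 0.3]
    - [0, 0, 0.3]
    - [0, 0, 0.5]
    - [0, 0, 0.5]
    - [0, 0, 0.5]
    - [0, 0, 0.5]
    - [0, 0, 0.5]
  spin: [0, 0, 0, 0, 0, 0, 0, 0]
  hand: [0.2, 0.2, 0.2, 0.2, 0.2, 0.2, 0.2, 0.2]

```text
time: 5.48
eef_pos: [474.4, -274.9, 161.6]
orientation: [-3.141, 0.001, 2.728]
force: [0.7, -1.1, -2.1]
finger_gap: 43.5
finger_force: 30.0
```

```bash
cat > t.py <<'E'
from h import *
# tilt of held dish: cloud from the side/top cams below the tool, plane fit of lid
import sys
o=get_obs(); e=o["eef_pos"]; yaw=o["orientation"][2]
hx=-np.array([np.cos(yaw),np.sin(yaw)])  # dish x heading
hy=np.array([-hx[1],hx[0]])
for n in("top","side"):
    p,d,k=look(n); P=pts(d,k); r=P-e; a=r[...,:2]@hx; b=r[...,:2]@hy
    if len(sys.argv)>1: cv2.imwrite(f"pics/{n}{sys.argv[1]}.png",p[:,:,::-1])
    h=cv2.cvtColor(p,cv2.COLOR_RGB2HSV)
    m=(a>12)&(a<110)&(abs(b)<45)&(r[...,2]>-115)&(r[...,2]<30)&(P[...,2]>7)&(d>0)&(h[...,2]>60)
    if n=="top": m&=(a>-200)
    A=a[m];Z=r[...,2][m]; B=b[m]
    if len(A)<30: print(n,len(A)); continue
    w=np.ones(len(A),bool)
    for _ in range(8):
        M=np.c_[A,B,np.ones(len(A))]; c=np.linalg.lstsq(M[w],Z[w],rcond=None)[0]; res=Z-M@c; w=abs(res)<max(3,2*np.std(res[w]))
    print(n,len(A),w.sum(),"slope x deg %.2f y deg %.2f off %.1f"%(np.degrees(np.arctan(c[0])),np.degrees(np.arctan(c[1])),c[2]),"a",A[w].min().round(1),A[w].max().round(1),"b",B[w].min().round(1),B[w].max().round(1))
print(e.round(1),o["orientation"].round(4),o["moment"].round(3),o["force"].round(2),o["time"])
E
python3 t.py A
```

```text
top 0
side 864 735 slope x deg 0.00 y deg 0.06 off -41.4 a 12.1 98.8 b -41.3 42.2
[ 474.4 -274.9  161.6] [-3.1415e+00  7.0000e-04  2.7278e+00] [0.03  0.086 0.008] [ 0.72 -1.1  -2.06] 5.4833
```

View pics/sideA.png

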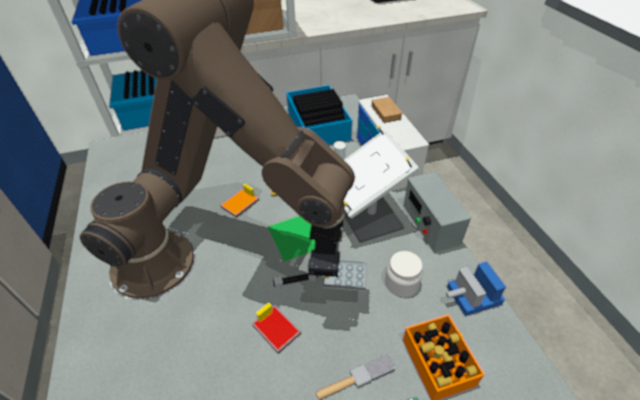

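Request:
play_rows:
  xyz:
    - [0, 0, 1]
    - [0, 0, -1]
    - [0, 0, 1]
    - [0, 0, -1]
    - [0, 0, 1]
    - [0, 0, -1]
    - [0, 0, 1]
    - [0, 0, 0]
  spin: [0, 0, 0, 0, 0, 0, 0, 0]
  hand: [0.2, 0.2, 0.2, 0.2, 0.2, 0.2, 0.2, 0.2]

```text
time: 6.25
eef_pos: [475.1, -275.4, 190.8]
orientation: [-3.142, 0.0, 2.728]
force: [1.0, -0.1, -0.5]
finger_gap: 43.8
finger_force: 30.0
```

```bash
python3 t.py; python3 - <<'E'
from h import *
z=np.load("top0.npz"); h=cv2.cvtColor(z["p"],cv2.COLOR_RGB2HSV); m=cv2.inRange(h,(50,150,60),(70,255,255))
n,l,s,c=cv2.connectedComponentsWithStats(m); q=z["P"][l==1+s[1:,4].argmax()]; print("mat",cv2.minAreaRect(q[:,:2].astype(np.float32)))
z=np.load("w.npz"); h=cv2.cvtColor(z["p"],cv2.COLOR_RGB2HSV); m=cv2.inRange(h,(50,120,40),(72,255,255))
n,l,s,c=cv2.connectedComponentsWithStats(m); q=z["P"][l==1+s[1:,4].argmax()]; print("matw",s[1:,4].max(),q[:,2].mean(),cv2.minAreaRect(q[:,:2].astype(np.float32)))
E
```

```text
top 0
side 855 731 slope x deg -3.39 y deg 0.27 off -44.9 a 12.2 96.1 b -41.7 41.4
[ 475.1 -275.4  190.8] [-3.1416e+00  5.0000e-04  2.7278e+00] [-0.038  0.054 -0.022] [ 0.98 -0.06 -0.45] 6.25
mat ((448.318603515625, -31.619285583496094), (231.2460479736328, 157.66995239257812), 7.017407417297363)
matw 22993 6.908480213952907 ((470.55096435546875, -66.52775573730469), (196.10292053222656, 231.31683349609375), 6.927931785583496)
```

```bash
python3 t.py; python3 - <<'E'
from h import *
o=get_obs();e=o["eef_pos"]
p,d,k=look("wrist");P=pts(d,k);h=cv2.cvtColor(p,cv2.COLOR_RGB2HSV);m=cv2.inRange(h,(20,120,60),(35,255,255))
m=(m>0)&(np.linalg.norm(P-e,axis=-1)<70); q=P[m]-e; print(len(q),q.mean(0) if len(q) else 0, np.percentile(q[:,2],[5,50,95]) if len(q) else 0)
E
```

```text
top 0
side 852 739 slope x deg -3.49 y deg 0.05 off -44.9 a 12.3 95.6 b -42.3 42.5
[ 474.7 -275.1  190.1] [-3.1413e+00  1.6000e-03  2.7278e+00] [ 0.047  0.087 -0.032] [-0.29  0.92 -2.35] 6.35
3502 [ -2.64336195   0.44599673 -14.75008448] [-35.17501042  -9.33601827  -5.61764161]
```

Request:
play_rows:
  xyz:
    - [-0.66, 0.29, -1]
    - [0.66, -0.29, 1]
    - [-0.66, 0.29, -1]
    - [0.66, -0.29, 1]
    - [-0.66, 0.29, -1]
    - [0.66, -0.29, 1]
    - [0, 0, 0]
    - [0, 0, 0]
  spin: [0, 0, 0, 0, 0, 0, 0, 0]
  hand: [0.2, 0.2, 0.2, 0.2, 0.2, 0.2, 0.2, 0.2]

```text
time: 7.17
eef_pos: [475.5, -275.7, 190.7]
orientation: [-3.141, 0.004, 2.728]
force: [0.7, -0.1, -1.7]
finger_gap: 43.8
finger_force: 30.0
```

```bash
python3 t.py
```

```text
top 0
side 803 697 slope x deg -9.03 y deg -0.29 off -46.0 a 12.2 91.1 b -41.1 42.0
[ 475.5 -275.7  190.7] [-3.1407  0.0041  2.728 ] [0.024 0.063 0.002] [ 0.66 -0.06 -1.72] 7.1667
```

Request:
play_rows:
  xyz:
    - [-0.82, 0.36, -1]
    - [0.82, -0.36, 1]
    - [-0.82, 0.36, -1]
    - [0.82, -0.36, 1]
    - [-0.82, 0.36, -1]
    - [0.82, -0.36, 1]
    - [-0.82, 0.36, -1]
    - [0.82, -0.36, 1]
  spin: [0, 0, 0, 0, 0, 0, 0, 0]
  hand: [0.2, 0.2, 0.2, 0.2, 0.2, 0.2, 0.2, 0.2]

```text
time: 7.93
eef_pos: [454.2, -260.5, 173.4]
orientation: [3.132, -0.042, 2.728]
force: [-6.7, 5.0, -10.2]
finger_gap: 43.6
finger_force: 30.0
```

Request:
play_rows:
  xyz:
    - [-0.9, 0.4, -0.9]
    - [0.9, -0.4, 0.9]
    - [-0.9, 0.4, -0.9]
    - [0.9, -0.4, 0.9]
    - [-0.9, 0.4, -0.9]
    - [0.9, -0.4, 0.9]
    - [0, 0, 0]
    - [0, 0, 0]
  spin: [0, 0, 0, 0, 0, 0, 0, 0]
  hand: [0.2, 0.2, 0.2, 0.2, 0.2, 0.2, 0.2, 0.2]

```text
time: 8.6
eef_pos: [476.1, -276.3, 190.7]
orientation: [-3.14, 0.005, 2.728]
force: [0.3, -1.1, -1.9]
finger_gap: 43.6
finger_force: 30.0
```

```bash
python3 t.py
```

```text
top 0
side 526 447 slope x deg -31.02 y deg 0.15 off -54.4 a 12.2 64.8 b -40.5 41.4
[ 476.1 -276.3  190.7] [-3.1404  0.0052  2.728 ] [ 0.001  0.002 -0.044] [ 0.31 -1.13 -1.9 ] 8.6
```

Request:
play_rows:
  xyz:
    - [0, 0, -0.5]
    - [0, 0, -0.5]
    - [0, 0, -0.5]
    - [0, 0, -0.5]
    - [0, 0, -0.4]
    - [0, 0, -0.2]
    - [0, 0, 0]
    - [0, 0, 0]
  spin: [0, 0, 0, 0, 0, 0, 0, 0]
  hand: [0.2, 0.2, 0.2, 0.2, 0.2, 0.2, 0.2, 0.2]

```text
time: 9.37
eef_pos: [475.1, -275.5, 112.2]
orientation: [-3.141, 0.001, 2.728]
force: [-0.5, -0.5, -1.6]
finger_gap: 43.6
finger_force: 30.0
```

```bash
python3 t.py B; python3 - <<'E'
import cv2
i=cv2.imread("pics/sideB.png")[200:340,250:450]; cv2.imwrite("pics/Bc.png",cv2.resize(i,None,fx=4,fy=4))
E
```

```text
top 0
side 467 383 slope x deg -30.92 y deg -0.21 off -55.1 a 12.1 64.0 b -41.0 42.2
[ 475.1 -275.5  112.2] [-3.1414e+00  1.3000e-03  2.7277e+00] [0.012 0.015 0.031] [-0.47 -0.55 -1.62] 9.3667
```

View pics/Bc.png

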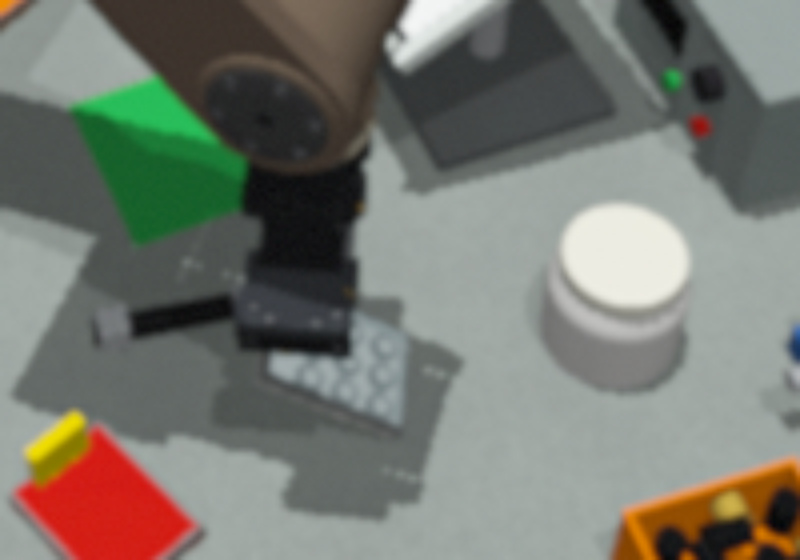

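Request:
play_rows:
  xyz:
    - [0, 0, -0.1]
    - [0, 0, -0.07]
    - [0, 0, -0.04]
    - [0, 0, 0]
    - [0, 0, 0]
    - [0, 0, 0]
    - [0, 0, 0]
    - [0, 0, 0]
  spin: [0, 0, 0, 0, 0, 0, 0, 0]
  hand: [0.2, 0.2, 0.2, 0.2, 0.2, 0.2, 0.2, 0.2]

```text
time: 10.13
eef_pos: [474.5, -274.9, 105.6]
orientation: [3.142, 0.0, 2.728]
force: [-0.0, -1.0, -2.0]
finger_gap: 43.6
finger_force: 30.0
```

```bash
python3 t.py
```

```text
top 0
side 461 401 slope x deg -31.28 y deg -0.14 off -55.0 a 12.1 63.8 b -42.3 40.6
[ 474.5 -274.9  105.6] [3.1415e+00 1.0000e-04 2.7278e+00] [-0.085 -0.002 -0.026] [-0.01 -0.97 -1.96] 10.1333
```

Request:
play_rows:
  xyz:
    - [0, 0, -0.06]
    - [0, 0, -0.06]
    - [0, 0, -0.03]
    - [0, 0, 0]
    - [0, 0, 0]
    - [0, 0, 0]
    - [0, 0, 0]
    - [0, 0, 0]
  spin: [0, 0, 0, 0, 0, 0, 0, 0]
  hand: [0.2, 0.2, 0.2, 0.2, 0.2, 0.2, 0.2, 0.2]

```text
time: 10.9
eef_pos: [473.7, -274.4, 101.6]
orientation: [3.141, -0.002, 2.728]
force: [-7.7, 4.0, 11.2]
finger_gap: 43.5
finger_force: 30.0
```

```bash
python3 t.py
```

```text
top 0
side 484 406 slope x deg -28.56 y deg 0.20 off -53.6 a 12.4 66.5 b -42.0 41.6
[ 473.7 -274.4  101.6] [ 3.1412e+00 -1.8000e-03  2.7280e+00] [0.669 1.097 0.04 ] [-7.74  4.03 11.2 ] 10.9
```

Request:
play_rows:
  xyz:
    - [0, 0, 0.2]
    - [0, 0, 0.4]
    - [0, 0, 0.5]
    - [0, 0, 0.5]
    - [0, 0, 0.5]
    - [0, 0, 0.5]
    - [0, 0, 0.5]
    - [0, 0, 0.5]
  spin: [0, -0.5, -1, -1, -1, -1, -1, -1]
  hand: [0.2, 0.2, 0.2, 0.2, 0.2, 0.2, 0.2, 0.2]

```text
time: 11.67
eef_pos: [474.5, -274.9, 209.9]
orientation: [3.141, 0.0, 2.27]
force: [-0.5, -0.6, -1.5]
finger_gap: 43.6
finger_force: 30.0
```

Request:
play_rows:
  xyz:
    - [0, 0, 0.5]
    - [0, 0, 0.5]
    - [0, 0, 0.5]
    - [0, 0, 0.5]
    - [0, 0, 0.5]
    - [0, 0, 0.5]
    - [0, 0, 0.5]
    - [0, 0, 0.5]
  spin: [-1, -1, -1, -1, -1, -1, -1, -1]
  hand: [0.2, 0.2, 0.2, 0.2, 0.2, 0.2, 0.2, 0.2]

```text
time: 12.33
eef_pos: [474.4, -274.8, 329.9]
orientation: [3.141, -0.0, 1.712]
force: [0.2, -0.5, -2.4]
finger_gap: 43.6
finger_force: 30.0
```

Request:
play_rows:
  xyz:
    - [0.08, 0.1, 0.5]
    - [0.16, 0.2, 0.4]
    - [0.24, 0.3, 0.2]
    - [0.32, 0.4, 0]
    - [0.4, 0.5, 0]
    - [0.4, 0.5, 0]
    - [0.4, 0.5, 0]
    - [0.4, 0.5, 0]
  spin: [-1, -1, -1, -1, -1, -1, -1, -1]
  hand: [0.2, 0.2, 0.2, 0.2, 0.2, 0.2, 0.2, 0.2]

```text
time: 13.0
eef_pos: [546.9, -184.1, 362.1]
orientation: [3.141, -0.0, 1.153]
force: [-0.2, 0.1, -2.1]
finger_gap: 43.7
finger_force: 30.0
```

Request:
play_rows:
  xyz:
    - [0.4, 0.5, 0]
    - [0.4, 0.5, 0]
    - [0.4, 0.5, 0]
    - [0.4, 0.5, 0]
    - [0.4, 0.5, 0]
    - [0.4, 0.5, 0]
    - [0.4, 0.5, 0]
    - [0.4, 0.5, 0]
  spin: [-1, -1, -1, -1, -1, -1, -1, -1]
  hand: [0.2, 0.2, 0.2, 0.2, 0.2, 0.2, 0.2, 0.2]

```text
time: 13.67
eef_pos: [643.0, -64.1, 362.0]
orientation: [-3.142, 0.0, 0.595]
force: [-0.8, -1.0, -1.2]
finger_gap: 43.3
finger_force: 30.0
```

Request:
play_rows:
  xyz:
    - [0.4, 0.5, 0]
    - [0.35, 0.4, 0]
    - [0.3, 0.3, 0]
    - [0.15, 0.2, 0]
    - [0.1, 0.1, 0]
    - [0, 0, 0]
    - [0, 0, 0]
    - [0, 0, 0]
  spin: [-1, -1, -1, -1, -1, -1, -0.6, 0]
  hand: [0.2, 0.2, 0.2, 0.2, 0.2, 0.2, 0.2, 0.2]

```text
time: 14.33
eef_pos: [681.5, -19.8, 361.9]
orientation: [-3.142, 0.0, 0.136]
force: [-0.8, 0.0, -2.5]
finger_gap: 44.0
finger_force: 30.0
```

```bash
python3 t.py C
```

```text
top 87 69 slope x deg -24.54 y deg 4.45 off -60.8 a 25.7 69.9 b 14.1 41.1
side 617 487 slope x deg -28.81 y deg -0.13 off -49.8 a 12.1 74.6 b -44.9 39.3
[681.5 -19.8 361.9] [-3.1416e+00  3.0000e-04  1.3600e-01] [-0.051  0.096 -0.026] [-0.81  0.03 -2.53] 14.3333
```

View pics/sideC.png

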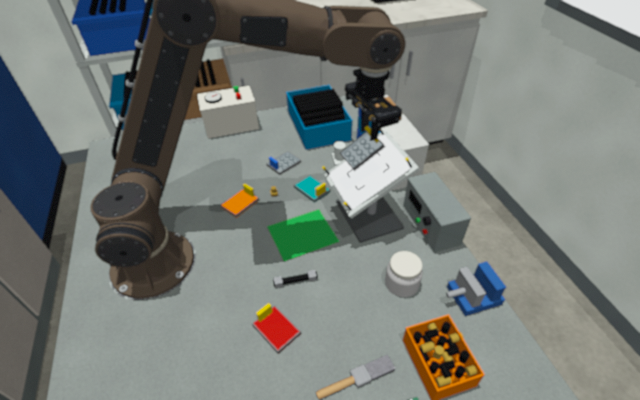

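Request:
play_rows:
  xyz:
    - [0, 0, -0.1]
    - [0, 0, -0.2]
    - [0, 0, -0.2]
    - [0, 0, -0.2]
    - [0, 0, -0.1]
    - [0, 0, 0]
    - [0, 0, 0]
    - [0, 0, 0]
  spin: [-0.2, -0.3, -0.3, -0.23, 0, 0, 0, 0]
  hand: [0.2, 0.2, 0.2, 0.2, 0.2, 0.2, 0.2, 0.2]

```text
time: 15.1
eef_pos: [681.6, -19.9, 338.3]
orientation: [3.141, -0.0, 0.066]
force: [-0.3, -0.0, -1.7]
finger_gap: 43.6
finger_force: 30.0
```

```bash
cat > v.py <<'E'
from h import *
import sys
o=get_obs(); e=o["eef_pos"]; print(e.round(1),o["orientation"].round(4),o["force"].round(1))
F={"side":((-.4857,-.0289,.8737),(663.6,-17.8,240.)),"top":((-.4933,-.0338,.8692),(669.1,-19.8,239.9))}
for n in("side","top"):
    nn,V=map(np.array,F[n]); nn=nn/np.linalg.norm(nn); y=np.cross(nn,[1,0,0]); y=np.cross([0,0,1],nn); y/=np.linalg.norm(y); y=y if y[1]>0 else -y; x=np.cross(y,nn)
    p,d,k=look(n); P=pts(d,k); r=P-V; X,Y,Z=r@x,r@y,r@nn
    cv2.imwrite(f"pics/{n}{sys.argv[1]}.png",p[:,:,::-1])
    m=(abs(X)<75)&(abs(Y)<60)&(Z>-15)&(Z<75)&(d>0)
    h=cv2.cvtColor(p,cv2.COLOR_RGB2HSV)
    m&=(h[...,2]>55)
    A=np.c_[X[m],Y[m],np.ones(m.sum())];z=Z[m];w=(X[m]<20)&(abs(z-np.median(z[X[m]<20]))<8)
    for _ in range(8):
        c=np.linalg.lstsq(A[w],z[w],rcond=None)[0]; w=abs(z-A@c)<3
    q=A[w]; print(n,w.sum(),"slopes deg",np.degrees(np.arctan(c[:2])).round(2),"lid z at 0: %.1f"%c[2],"X",np.percentile(q[:,0],[0,1,50,99]).round(1),"Y",np.percentile(q[:,1],[0.5,2,50,98,99.5]).round(1), cv2.minAreaRect(q[:,:2].astype(np.float32)))
    # panel and posts as seen now
    m=(abs(X)<118)&(abs(Y)<95)&(abs(Z+40)<6)&(d>0)&(h[...,2]>110)&(h[...,1]<40); A=np.c_[X[m],Y[m],np.ones(m.sum())]; c=np.linalg.lstsq(A,Z[m],rcond=None)[0]
    print("  panel",m.sum(),np.degrees(np.arctan(c[:2])).round(2),"z %.1f"%c[2])
    m=(cv2.inRange(h,(20,90,70),(36,255,255))>0)&(abs(X)<125)&(abs(Y)<105)&(abs(Z)<14); 
    nc,l,s,cc=cv2.connectedComponentsWithStats(m.astype(np.uint8))
    for i in range(1,nc):
        if s[i,4]>2: print("  post",s[i,4],[float(np.median(t[l==i]).round(1)) for t in(X,Y,Z)])
E
python3 v.py D
```

```text
[681.6 -19.9 338.3] [ 3.1414e+00 -4.0000e-04  6.6100e-02] [-0.3 -0.  -1.7]
side 674 slopes deg [-0.22  0.06] lid z at 0: 34.1 X [-46.  -45.    4.5  61.9] Y [-42.2 -41.4  -6.4  38.3  40.2] ((8.920726776123047, -0.9448776245117188), (109.85139465332031, 83.7187271118164), 0.4622523784637451)
  panel 2861 [0.32 0.42] z -39.7
  post 5 [105.9, -87.5, 1.3]
  post 11 [-104.7, 81.4, -0.8]
  post 10 [-104.9, -89.3, -1.7]
top 54 slopes deg [-0.04  2.09] lid z at 0: 35.5 X [-45.9 -45.9 -37.1   0.1] Y [-41.6 -41.5 -34.8 -18.7 -18.6] ((-21.322776794433594, -30.002824783325195), (49.142333984375, 23.183244705200195), 0.22990469634532928)
  panel 1123 [0.08 0.51] z -39.4
  post 13 [-105.3, -84.7, -0.6]
```

Request:
play_rows:
  xyz:
    - [0.03, 0.02, -0.1]
    - [0.04, 0.02, -0.15]
    - [0, 0, -0.15]
    - [0, 0, -0.15]
    - [0, 0, -0.12]
    - [0, 0, -0.06]
    - [0, 0, 0]
    - [0, 0, 0]
  spin: [0, 0, 0, 0, 0, 0, 0, 0]
  hand: [0.2, 0.2, 0.2, 0.2, 0.2, 0.2, 0.2, 0.2]

```text
time: 15.87
eef_pos: [683.6, -18.7, 316.1]
orientation: [3.142, 0.0, 0.066]
force: [0.6, 0.4, -1.2]
finger_gap: 43.9
finger_force: 30.0
```

```bash
python3 v.py E
```

```text
[683.6 -18.7 316.1] [3.1415e+00 1.0000e-04 6.5800e-02] [ 0.6  0.4 -1.2]
side 646 slopes deg [-0.29  0.06] lid z at 0: 13.6 X [-55.3 -54.2  -5.3  51.8] Y [-41.9 -40.4  -4.3  38.9  40.7] ((-0.2563323974609375, -0.022106170654296875), (109.66065979003906, 84.9893798828125), 0.679980993270874)
  panel 2604 [0.37 0.45] z -39.7
  post 5 [106.1, -88.6, 0.8]
  post 10 [-104.6, 81.1, -1.6]
  post 10 [-104.7, -89.0, -3.4]
top 52 slopes deg [-0.49  3.48] lid z at 0: 15.5 X [-55.3 -55.3 -46.  -13.9] Y [-40.8 -40.7 -34.  -18.1 -17.9] ((-37.33537673950195, -35.031829833984375), (18.709157943725586, 47.32738494873047), 57.87961959838867)
  panel 1110 [-0.21  0.1 ] z -40.0
  post 13 [-103.9, -84.7, -0.2]
```

View pics/topE.png

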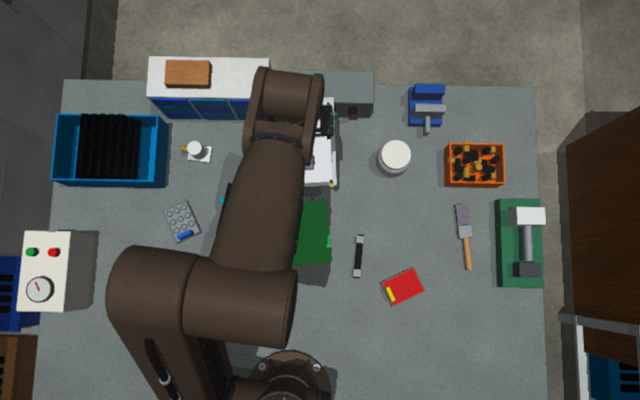

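Request:
play_rows:
  xyz:
    - [0, 0, 0]
    - [0, 0, 0]
    - [0, 0, 0]
    - [0, 0, 0]
    - [0, 0, 0]
    - [0, 0, 0]
    - [0, 0, 0]
    - [0, 0, 0]
  spin: [0, 0, 0, 0, 0, 0, 0, 0]
  hand: [0.2, 0.2, 0.2, 0.2, 0.2, 0.2, 0.2, 0.2]

```text
time: 16.63
eef_pos: [683.6, -18.7, 316.2]
orientation: [3.142, -0.0, 0.066]
force: [0.3, 0.0, -3.0]
finger_gap: 43.3
finger_force: 30.0
```

Request:
play_rows:
  xyz:
    - [0, 0, 0]
    - [0, 0, 0]
    - [0, 0, 0]
    - [0, 0, 0]
    - [0, 0, 0]
    - [0, 0, 0]
    - [0, 0, 0]
    - [0, 0, 0]
  spin: [0, 0, 0, 0, 0, 0, 0, 0]
  hand: [0.2, 0.2, 0.2, 0.2, 0.2, 0.2, 0.2, 0.2]

```text
time: 17.3
eef_pos: [683.6, -18.7, 316.1]
orientation: [3.141, -0.0, 0.066]
force: [0.3, -0.3, -1.9]
finger_gap: 43.3
finger_force: 30.0
```

Request:
play_rows:
  xyz:
    - [0, 0, 0]
    - [0, 0, 0]
    - [0, 0, 0]
    - [0, 0, 0]
    - [0, 0, 0]
    - [0, 0, 0]
    - [0, 0, 0]
    - [0, 0, 0]
  spin: [0, 0, 0, 0, 0, 0, 0, 0]
  hand: [0.2, 0.2, 0.2, 0.2, 0.2, 0.2, 0.2, 0.2]

```text
time: 17.97
eef_pos: [683.6, -18.7, 316.2]
orientation: [3.142, 0.0, 0.066]
force: [0.1, 0.3, -1.6]
finger_gap: 43.9
finger_force: 30.0
```

Request:
play_rows:
  xyz:
    - [0, 0, 0]
    - [0, 0, 0]
    - [0, 0, 0]
    - [0, 0, 0]
    - [0, 0, 0]
    - [0, 0, 0]
    - [0, 0, 0]
    - [0, 0, 0]
  spin: [0, 0, 0, 0, 0, 0, 0, 0]
  hand: [0.2, 0.2, 0.2, 0.2, 0.2, 0.2, 0.2, 0.2]

```text
time: 18.63
eef_pos: [683.6, -18.7, 316.2]
orientation: [3.141, -0.0, 0.066]
force: [-0.1, -0.1, -1.9]
finger_gap: 43.8
finger_force: 30.0
```

Request:
play_rows:
  xyz:
    - [0, 0, 0]
    - [0, 0, 0]
    - [0, 0, 0]
    - [0, 0, 0]
    - [0, 0, 0]
    - [0, 0, 0]
    - [0, 0, 0]
    - [0, 0, 0]
  spin: [0, 0, 0, 0, 0, 0, 0, 0]
  hand: [0.2, 0.2, 0.2, 0.2, 0.2, 0.2, 0.2, 0.2]

```text
time: 19.3
eef_pos: [683.6, -18.7, 316.2]
orientation: [3.141, 0.0, 0.066]
force: [-0.4, 0.1, -2.5]
finger_gap: 43.8
finger_force: 30.0
```

Request:
play_rows:
  xyz:
    - [0, 0, 0]
    - [0, 0, 0]
    - [0, 0, 0]
    - [0, 0, 0]
    - [0, 0, 0]
    - [0, 0, 0]
    - [0, 0, 0]
    - [0, 0, 0]
  spin: [0, 0, 0, 0, 0, 0, 0, 0]
  hand: [0.2, 0.2, 0.2, 0.2, 0.2, 0.2, 0.2, 0.2]

```text
time: 19.97
eef_pos: [683.6, -18.7, 316.2]
orientation: [3.141, -0.0, 0.066]
force: [-0.2, 0.1, -1.9]
finger_gap: 43.5
finger_force: 30.0
```

```bash
python3 v.py F|grep -v post; python3 - <<'E'
from h import *
for f in("top0","side0"):
    z=np.load(f+".npz"); h=cv2.cvtColor(z["p"],cv2.COLOR_RGB2HSV); m=cv2.inRange(h,(50,150,60),(70,255,255))
    n,l,s,c=cv2.connectedComponentsWithStats(m); b=(l==1+s[1:,4].argmax()).astype(np.uint8); b=cv2.morphologyEx(b,cv2.MORPH_OPEN,np.ones((9,9),np.uint8))>0
    P=z["P"][b]; print(f,P[:,2].mean(),cv2.minAreaRect(P[:,:2].astype(np.float32)))
E
```

```text
[683.6 -18.7 316.2] [ 3.1415 -0.      0.0658] [-0.2  0.1 -1.9]
side 654 slopes deg [-0.29  0.27] lid z at 0: 13.8 X [-55.2 -54.3  -4.8  52.2] Y [-41.  -39.8  -4.7  38.8  40.8] ((-0.2174224853515625, 0.2899627685546875), (84.21161651611328, 110.16019439697266), 89.8006591796875)
  panel 2599 [0.41 0.46] z -39.7
top 55 slopes deg [-2.88 -3.88] lid z at 0: 9.7 X [-54.8 -54.8 -46.1 -14. ] Y [-40.8 -40.7 -34.1 -18.  -17.9] ((-36.99772644042969, -35.624473571777344), (18.660415649414062, 47.64951705932617), 57.66238784790039)
  panel 1111 [0.15 0.61] z -39.3
top0 8.699299192716662 ((448.318603515625, -31.619285583496094), (231.2460479736328, 157.66995239257812), 7.017407417297363)
side0 8.390561073079533 ((429.55255126953125, -405.1063537597656), (941.2969970703125, 194.95086669921875), 84.45179748535156)
```

Request:
play_rows:
  xyz:
    - [0, 0, 0.2]
    - [0, 0, 0.4]
    - [-0.1, 0, 0.4]
    - [-0.2, 0, 0.2]
    - [-0.3, 0, 0]
    - [-0.4, 0, 0]
    - [-0.5, 0, 0]
    - [-0.5, 0, 0]
  spin: [0, 0, 0, 0, 0, 0, 0, 0]
  hand: [0.2, 0.2, 0.2, 0.2, 0.2, 0.2, 0.2, 0.2]

```text
time: 20.73
eef_pos: [622.5, -18.7, 352.6]
orientation: [3.141, -0.0, 0.066]
force: [0.2, -0.3, -1.9]
finger_gap: 44.0
finger_force: 30.0
```

Request:
play_rows:
  xyz:
    - [-0.5, -0.04, 0]
    - [-0.5, -0.04, 0]
    - [-0.5, -0.04, 0]
    - [-0.5, -0.04, 0]
    - [-0.5, -0.04, 0]
    - [-0.5, -0.04, 0]
    - [-0.5, -0.05, 0]
    - [-0.5, -0.05, 0]
  spin: [0, 0, 0, 0, 0, 0, 0, 0]
  hand: [0.2, 0.2, 0.2, 0.2, 0.2, 0.2, 0.2, 0.2]

```text
time: 21.4
eef_pos: [502.3, -28.9, 352.7]
orientation: [3.141, -0.001, 0.066]
force: [-0.8, 0.0, -2.4]
finger_gap: 44.2
finger_force: 30.0
```

Request:
play_rows:
  xyz:
    - [-0.5, 0, 0]
    - [-0.3, 0, -0.2]
    - [-0.09, 0, -0.4]
    - [0, 0, -0.6]
    - [0, 0, -0.6]
    - [0, 0, -0.6]
    - [0, 0, -0.6]
    - [0, 0, -0.6]
  spin: [0, 0, 0, 0, 0, 0, 0, 0]
  hand: [0.2, 0.2, 0.2, 0.2, 0.2, 0.2, 0.2, 0.2]

```text
time: 22.07
eef_pos: [476.5, -28.9, 244.0]
orientation: [3.141, -0.001, 0.066]
force: [0.6, 1.0, -1.5]
finger_gap: 43.6
finger_force: 30.0
```

Request:
play_rows:
  xyz:
    - [0, 0, -0.6]
    - [0, 0, -0.6]
    - [0, 0, -0.6]
    - [0, 0, -0.6]
    - [0, 0, -0.6]
    - [0, 0, -0.5]
    - [0, 0, -0.3]
    - [0, 0, -0.2]
  spin: [0, 0, 0, 0, 0, 0, 0, 0]
  hand: [0.2, 0.2, 0.2, 0.2, 0.2, 0.2, 0.2, 0.2]

```text
time: 22.73
eef_pos: [476.6, -28.9, 123.8]
orientation: [3.142, 0.0, 0.066]
force: [0.6, -0.3, -1.2]
finger_gap: 44.0
finger_force: 30.0
```

```bash
python3 t.py G; python3 - <<'E'
import cv2
i=cv2.imread("pics/sideG.png")[150:290,230:430]; cv2.imwrite("pics/Gc.png",cv2.resize(i,None,fx=4,fy=4))
E
```

```text
top 3
side 504 390 slope x deg -28.61 y deg -0.04 off -49.3 a 12.2 76.0 b -44.4 40.4
[476.6 -28.9 123.8] [3.1416e+00 3.0000e-04 6.5800e-02] [-0.01   0.135  0.01 ] [ 0.6  -0.26 -1.21] 22.7333
```

View pics/Gc.png

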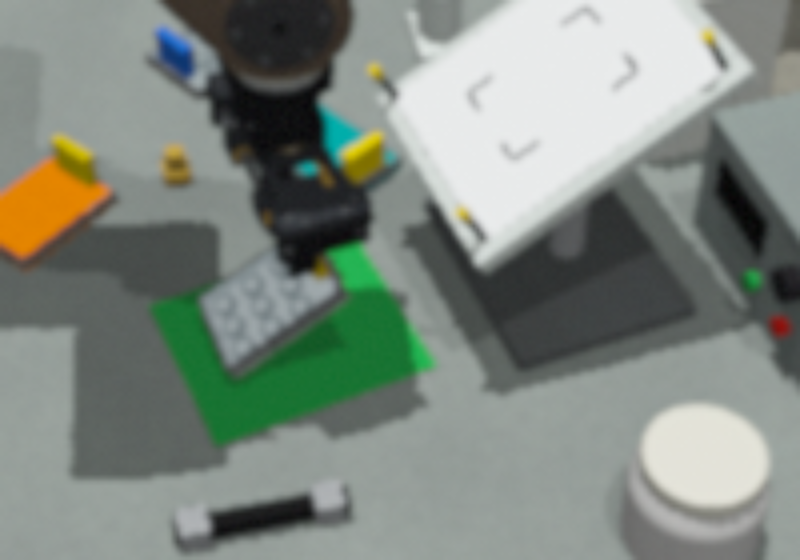

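Request:
play_rows:
  xyz:
    - [0, 0, -0.2]
    - [0, 0, -0.2]
    - [0, 0, -0.12]
    - [0, 0, -0.04]
    - [0.07, 0.004, -0.06]
    - [0.07, 0.004, -0.06]
    - [0.07, 0.004, -0.06]
    - [0.07, 0.004, -0.06]
  spin: [0, 0, 0, 0, 0, 0, 0, 0]
  hand: [0.2, 0.2, 0.2, 0.2, 0.2, 0.2, 0.2, 0.2]

```text
time: 23.5
eef_pos: [485.5, -28.4, 100.1]
orientation: [3.142, 0.0, 0.066]
force: [-0.8, -0.1, 0.1]
finger_gap: 43.8
finger_force: 30.0
```

Request:
play_rows:
  xyz:
    - [0.063, 0.004, -0.063]
    - [0.063, 0.004, -0.063]
    - [0.063, 0.004, -0.063]
    - [0.063, 0.004, -0.063]
    - [0.057, 0.004, -0.071]
    - [0.057, 0.004, -0.071]
    - [0.057, 0.004, -0.071]
    - [0.057, 0.004, -0.071]
  spin: [0, 0, 0, 0, 0, 0, 0, 0]
  hand: [0.2, 0.2, 0.2, 0.2, 0.2, 0.2, 0.2, 0.2]

```text
time: 24.17
eef_pos: [500.0, -27.5, 83.9]
orientation: [3.141, -0.0, 0.066]
force: [-0.0, 1.0, 1.4]
finger_gap: 43.4
finger_force: 30.0
```

```bash
python3 t.py
```

```text
top 28
side 604 459 slope x deg -12.43 y deg -0.22 off -45.3 a 12.4 94.3 b -44.0 40.0
[500.  -27.5  83.9] [ 3.1414e+00 -4.0000e-04  6.5800e-02] [-0.018  0.389 -0.014] [-0.04  1.01  1.38] 24.1667
```

Request:
play_rows:
  xyz:
    - [0.048, 0.004, -0.074]
    - [0.048, 0.004, -0.074]
    - [0.048, 0.004, -0.074]
    - [0.048, 0.004, -0.074]
    - [0.042, 0.004, -0.081]
    - [0.042, 0.004, -0.081]
    - [0.042, 0.004, -0.081]
    - [0.02, 0.0, -0.05]
  spin: [0, 0, 0, 0, 0, 0, 0, 0]
  hand: [0.2, 0.2, 0.2, 0.2, 0.2, 0.2, 0.2, 0.2]

```text
time: 24.93
eef_pos: [510.2, -26.7, 66.1]
orientation: [3.141, -0.0, 0.066]
force: [2.4, -0.2, 3.0]
finger_gap: 44.1
finger_force: 30.0
```

```bash
python3 t.py H; cat > c.py <<'E'
from h import *
# dish lid on mat and mat outline, both in each camera's own coordinates
for n in("side","top"):
    p,d,k=look(n);P=pts(d,k);h=cv2.cvtColor(p,cv2.COLOR_RGB2HSV)
    m=(P[...,2]>10)&(P[...,2]<26)&(abs(P[...,0]-465)<80)&(abs(P[...,1]+30)<70)&(h[...,1]<70)&(d>0)
    nc,l,s,c=cv2.connectedComponentsWithStats(m.astype(np.uint8)); i=1+s[1:,4].argmax(); q=P[l==i]; print(n,s[i,4],"lid z %.1f"%q[:,2].mean(),cv2.minAreaRect(q[:,:2].astype(np.float32)),np.percentile(q[:,:2],[1,99],axis=0).round(1).tolist())
    m=(cv2.inRange(h,(48,130,40),(72,255,255))>0)&(abs(P[...,2]-4)<6)&(abs(P[...,0]-465)<110)&(abs(P[...,1]+30)<100); q=P[m]; print("  mat",m.sum(),cv2.minAreaRect(q[:,:2].astype(np.float32)),np.percentile(q[:,:2],[.5,99.5],axis=0).round(1).tolist())
E
python3 c.py
```

```text
top 47 34 slope x deg -12.06 y deg -10.56 off -24.7 a 63.2 98.4 b 26.8 41.7
side 617 497 slope x deg -1.98 y deg -0.27 off -44.5 a 12.2 102.6 b -44.6 39.0
[510.2 -26.7  66.1] [ 3.1414e+00 -3.0000e-04  6.5800e-02] [-0.028 -0.119 -0.009] [ 2.38 -0.16  3.03] 24.9333
side 647 lid z 19.2 ((461.4949645996094, -27.801170349121094), (108.80769348144531, 84.17853546142578), 4.111247539520264) [[407.7, -70.5], [516.0, 13.5]]
  mat 1117 ((464.82763671875, -27.52703094482422), (187.0189666748047, 161.19802856445312), 7.763277530670166) [[367.5, -112.9], [563.7, 49.7]]
top 39 lid z 18.7 ((431.7048034667969, -65.35562896728516), (29.730758666992188, 12.05342960357666), 1.117764949798584) [[416.9, -71.6], [445.7, -59.5]]
  mat 474 ((440.0789489746094, -91.69037628173828), (115.11943817138672, 48.227386474609375), 1.561205506324768) [[382.1, -117.0], [496.1, -68.7]]
```

Request:
play_rows:
  xyz:
    - [0.03, 0, -0.04]
    - [0.03, 0, -0.04]
    - [0.03, 0, -0.03]
    - [0.02, 0, -0.02]
    - [0, 0, 0]
    - [0, 0, 0]
    - [0, 0, 0]
    - [0, 0, 0]
  spin: [0, 0, 0, 0, 0, 0, 0, 0]
  hand: [0.2, 0.2, 0.2, 0.2, 0.2, 0.2, 0.2, 0.2]

```text
time: 25.8
eef_pos: [512.1, -26.5, 62.7]
orientation: [-3.141, 0.002, 0.066]
force: [-5.9, -0.5, 9.3]
finger_gap: 43.9
finger_force: 30.0
```

```bash
python3 t.py H; python3 c.py
```

```text
top 48 47 slope x deg -3.25 y deg -23.00 off -26.4 a 43.3 109.3 b 27.0 44.9
side 622 494 slope x deg -0.19 y deg 0.09 off -44.3 a 12.1 104.0 b -44.1 40.8
[512.1 -26.5  62.7] [-3.1412e+00  2.4000e-03  6.5900e-02] [-0.1    1.402  0.026] [-5.91 -0.48  9.35] 25.8
side 642 lid z 17.8 ((462.51947021484375, -29.23447036743164), (109.40446472167969, 87.19165802001953), 4.806735992431641) [[408.8, -71.2], [516.4, 13.1]]
  mat 1109 ((465.927001953125, -28.00103759765625), (186.78562927246094, 158.76589965820312), 6.9804792404174805) [[368.3, -113.4], [563.1, 49.6]]
top 35 lid z 17.6 ((433.4659423828125, -65.29316711425781), (32.651893615722656, 12.047637939453125), 1.1468425989151) [[418.2, -71.6], [448.9, -59.4]]
  mat 469 ((441.5009460449219, -91.76710510253906), (118.0429916381836, 48.27200698852539), 1.4539624452590942) [[383.2, -116.0], [497.5, -68.9]]
```

Request:
play_rows:
  xyz:
    - [-0.02, 0, 0.02]
    - [0, 0, 0]
    - [0, 0, 0]
    - [0, 0, 0]
    - [0, 0, 0]
    - [0, 0, 0]
    - [0, 0, 0]
    - [0, 0, 0]
  spin: [0, 0, 0, 0, 0, 0, 0, 0]
  hand: [0.2, 0.2, 0.9, 0.9, 0.9, 0.9, 0.9, 0.9]

```text
time: 26.67
eef_pos: [512.6, -26.7, 63.1]
orientation: [3.141, -0.0, 0.066]
force: [0.3, -0.8, 0.1]
finger_gap: 78.2
finger_force: 0.0
```

Request:
play_rows:
  xyz:
    - [0, 0, 0]
    - [0, 0, 0]
    - [0, 0, 0.1]
    - [0, 0, 0.2]
    - [0, 0, 0.4]
    - [0, 0, 0.6]
    - [0, 0, 0.8]
    - [0, 0, 0.8]
  spin: [0, 0, 0, 0, 0, 0, 0, 0]
  hand: [0.9, 0.9, 0.9, 0.9, 0.9, 0.9, 0.9, 0.9]

```text
time: 27.33
eef_pos: [512.2, -26.6, 151.3]
orientation: [-3.142, 0.001, 0.066]
force: [-0.4, 0.6, -0.3]
finger_gap: 85.6
finger_force: 0.0
```

Request:
play_rows:
  xyz:
    - [0, 0.3, 0.8]
    - [0, 0.6, 0.8]
    - [0, 0.9, 0.8]
    - [0, 1, 0.5]
    - [0, 1, 0.2]
    - [0, 1, 0]
    - [0, 0.6, 0]
    - [0, 0.3, 0]
  spin: [0, 0, 0, 0, 0, 0, 0, 0]
  hand: [0.9, 0.9, 0.9, 0.9, 0.9, 0.9, 0.9, 0.9]

```text
time: 28.0
eef_pos: [512.1, 146.4, 243.8]
orientation: [-3.141, -0.001, 0.068]
force: [-0.4, -0.4, 0.3]
finger_gap: 85.6
finger_force: 0.0
```

```bash
python3 c.py; python3 t.py Z; python3 - <<'E'
import cv2
i=cv2.imread("pics/sideZ.png")[130:330,220:480]; cv2.imwrite("pics/Zc.png",cv2.resize(i,None,fx=3,fy=3))
E
```

```text
side 648 lid z 18.0 ((462.990234375, -27.213703155517578), (109.38882446289062, 85.3929214477539), 4.139435768127441) [[409.1, -70.2], [516.3, 12.8]]
  mat 1247 ((465.0482177734375, -27.195533752441406), (187.4768524169922, 160.37649536132812), 6.7212910652160645) [[367.6, -112.7], [562.0, 54.8]]
top 863 lid z 17.6 ((467.85662841796875, -30.173294067382812), (106.26258087158203, 78.75572204589844), 3.7104392051696777) [[416.0, -68.4], [518.7, 8.9]]
  mat 2055 ((470.6068420410156, -28.82117462158203), (188.88107299804688, 158.9199676513672), 7.013706207275391) [[371.3, -113.9], [567.6, 56.0]]
top 0
side 6
[512.3 145.2 243.4] [ 3.1415e+00 -2.0000e-04  6.7700e-02] [-0.069  0.188 -0.009] [ 0.16 -0.84 -0.11] 28.1
```

View pics/Zc.png

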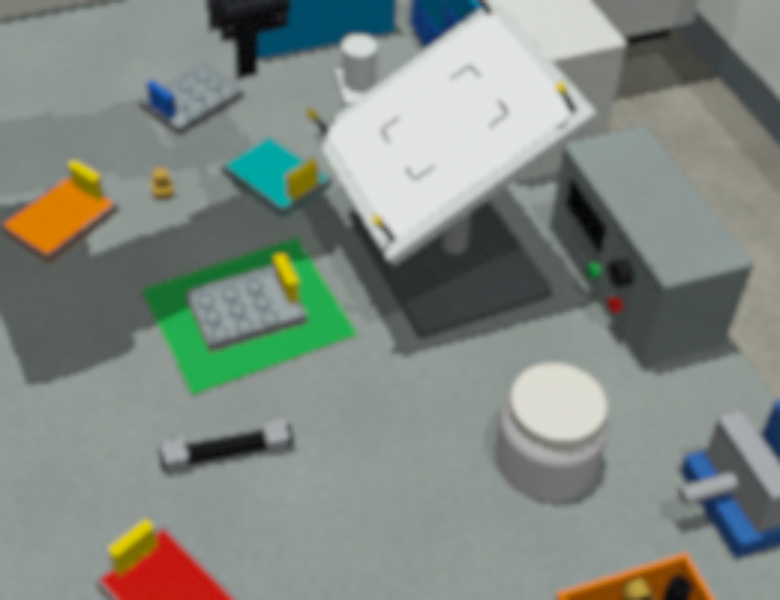

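The dish lies flat, lid up, about 2 mm from the mat's centre (crop around (245,305)). The gripper is clear and the other things are where they were.

```bash
python3 -c "
from bench import *
print(close_job())"
```

```text
the job is handed in; nothing more can be done
None
```

The yellow-grip dish was held still at the panel for about 4 s (parallel to within about 1°, within a millimetre or two of level with the post tips, touching nothing), then laid flat, lid up, about 2–3 mm off the mat's centre and released; the job is handed in at about 28 s.

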